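# Seat the power unit in the test corner and start the test

## Robot

A 7-joint arm with a two-finger parallel gripper is mounted at the origin on the work surface. World frame = base frame: x ahead of the robot, y to its left, z up, the work surface at z = 0. Lengths are in m, angles in rad, forces in N, time in s.
With the tool pointing down it reaches from about 0.4 to 0.875 m from the base axis. Payload 19.3 kg.
Tool frame: the origin (TCP) lies at the very end of the fingers, on their centre line; the grasp point (between the pads) lies 19 mm behind it; z points along the fingers, y is the line along which they close (so a half turn about z gives the same grasp; the last joint's range is limited). The gripper opens to 85 mm and grips with 20 to 120 N. Pads are 22 mm wide; open, the fingers measure 114 mm over their backs; the gripper's body (76 mm by 85 mm) begins 54 mm behind the grasp point. The pads swing forward as they close: fully open they stand 13 mm farther back than shut.
Start: joints at [1.1, 0.521, -0.036, 1.599, 0.021, 1.021, -0.113], TCP at [0.244, -0.575, 0.231] pointing down, gripper open.
Joint ranges: [-2.91, 2.91], [-0.3, 2.13], [-1.5, 1.42], [0.17, 2.43], [-1.26, 4.41], [0.16, 1.93], [-2.52, 2.52]. Speed limits (rad/s): [1.89, 1.89, 2.39, 2.39, 3.01, 3.01, 3.01].

## Interface

Orientations are given as [roll, pitch, yaw] about the fixed x, y, z axes, in that order (R = Rz(yaw) Ry(pitch) Rx(roll)).
In Python, from workcell import bot gives the robot as it stands.
- The arm moves only by the tool servo_tool, never from a script. Its argument "plan" is a list of rows, each a list of 7 numbers: the finger opening in cm, from 0 to 8.54, then the shift along the tool's x, y, z in cm, then the turn, a rotation vector about the tool's x, y, z in degrees. In form: [[fingers, x, y, z, wx, wy, wz], ...]. A call has 1 to 10 rows; each row is the pose to reach, as a shift and turn from the pose commanded when the call began, along the tool's axes at that moment; what a row does not reach only later rows make up. A row lasts 1/10 s, in which the tool goes at most 50 mm and 8.59 degrees, less where a joint would pass 70% of its speed; a pose out of reach is approached as far as the arm can. A call with a gripper value outside its range is refused whole. The fingers move at their own pace and stop on an object; "force" is the grip in N (left out, the last holds). Time passes only in rows, so rows that repeat a pose let the fingers close. It gives the time, the measured TCP pose, the force, the opening and the grip force at its end, in the units of the state.
- bot.observe(): the state, without advancing time (a new reading comes with each control period).
- bot.grab_frame(name): name is "scene" or "top"; returns a dict with "frame" (420x560x3 uint8, blue, green, red), "mtx" (3x3 intrinsics, pixels), "R" (3x3) and "t" (3): a world point X has camera coordinates R X + t. Camera axes: x right, y down, z forward; pixel columns grow to the right and rows downward; lengths in m; the calibration is good to about 2 mm. A picture is of the moment at which its call begins. There is no depth.
- bot.job_done(): hands the job in; it is judged then, once.
The state is a dict: "clock": time; "qpos": joint angles; "qd": joint speeds; "joint_efforts": joint torques, N m; "position": TCP position; "tool_rot": TCP orientation; "force": force on the tool from outside, world axes, zero at the start; "moment": the same for the moment, N m; "grip_width": finger opening in m; "finger_force": force on a finger pad.
Only numpy, scipy, OpenCV 4.12 (cv2) and the standard library are available. Lean on these libraries where they do the work, as an engineer would, in place of code of your own. Each camera call takes 0.05 s, during which the arm holds its last target. There are 200 camera calls.

## Task

Push the black power unit along the bench into the corner of the test station, until it sits flush against both the long aluminium rail and the yellow side stop; do not lift or tip it. Then press the green start button all the way down, not before the unit is seated, let it come back up, and move clear. Leave everything else on the bench where it is.

Things in the scene. Friction and masses are not known exactly. Their poses are not given: they have to be found in the camera images.
- unit: black power unit, closed box 100 mm (its x) by 150 mm (y) by 44 mm high, about 0.45 kg, loose on the bench, slides with 2 to 5 N; green label and grey vents on top, metal connector panel on its long -x face, which looks to the robot. Too wide to grip. Origin: centre of its underside. Starts 30 mm or more short of the rail, up to 0.35 rad askew to it
- rail: fixed aluminium rail, 500 mm long (its y), 20 mm thick, 30 mm high, up to 0.25 rad askew on the bench. Origin: at bench height, middle of the face that looks to the robot; its x points away from the robot, square to that face. The unit's long +x face is flush on it when the unit's origin is at rail x = -50 mm and the y axes are parallel
- stop: fixed yellow bar 90 mm (its x) by 30 mm (y) by 30 mm high, square to the rail and butting on its robot-side face, 190 mm from the rail's middle, at its left (+y) or right (-y) end, changing from run to run. Origin: centre of its underside, axes parallel to the rail's. The unit's end face rests on its inner side when their origins are 90 mm apart along y
- startbox: fixed grey box 60 mm (x) by 50 mm (y) by 30 mm high with the start button on top, in front of the rail at the other end from the stop, 190 mm from the rail's middle. Origin: centre of its underside, axes parallel to the rail's
- start_top (a point): centre of the top face of the round green start button (28 mm across) on the grey box, 48 mm above the bench, 6 mm proud of its round black collar; pressed straight down
- start (a joint): travel of the start button in m: 0 up, 0.006 fully down (about 4 N); springs back
- spare: white unit with a blue label, 100 by 150 by 44 mm, not part of the job, off to one side. Origin: centre of its underside
- mug: blue mug, 80 mm across, 90 mm high, handle at its +y. Off to one side. Origin: centre of its underside
- driver: screwdriver with a red handle, about 200 mm long and 26 mm thick, lying along its x, handle to -x, nearer to the robot on the left
- screwjar: glass jar with an orange cap, 52 mm across, 60 mm high, nearer to the robot on the right. Origin: centre of its underside
- spool: grey steel wire spool, 60 mm across, 48 mm high, beyond one end of the rail. Origin: centre of its underside
- relay: orange relay block 34 by 50 by 40 mm high, beyond one end of the rail. Origin: centre of its underside
There are look-alikes about, which are no part of the job. Several things look just like the stop: the one meant starts nearest to the robot's base. Of the things shaped like the unit, the black one is meant.

How it is judged:
On the way, in this order (a step that is already met when the one before it is completed fails the run):
1. the unit sits flush in the corner of rail and side stop (x of unit in the frame of rail above -0.053 m and angle between the y axis of unit and the y axis of rail, either way round below 0.035 rad and y of unit in the frame of stop between -0.094 and 0.094 m), for 0.2 s.
2. the start button is pressed down (value of joint start above 0.0045 m), for 0.05 s.
At the end, for the whole second after the job is handed in: The unit lies flat and at rest on the bench, its long face within 3 mm of the rail and parallel to it within 0.035 rad (2 degrees), its end within 4 mm of the side stop; the start button has been pressed (at least 4.5 of its 6 mm) after that and is up again (all of step 1 and height (world z) of unit below 0.004 m and angle between unit's own z axis and vertical below 0.05 rad and linear speed of unit below 0.01 m/s and value of joint start below 0.002 m); the robot touches nothing.
It fails at once if the unit is lifted off the bench (15 mm) (height (world z) of unit above 0.015 m).
It fails at once if the unit is tipped (0.25 rad) (angle between unit's own z axis and vertical above 0.25 rad).
It fails at once if the start button is pressed (3 mm) while the unit is not in the corner (value of joint start above 0.003 m and not (x of unit in the frame of rail above -0.053 m and angle between the y axis of unit and the y axis of rail, either way round below 0.035 rad and y of unit in the frame of stop between -0.094 and 0.094 m)).
It fails at once if any of the other loose things (white unit, mug, screwdriver, jar, spool, relay) is moved by more than 20 mm (distance of any of spare, mug, driver, screwjar, spool, relay from where it was at the start of the episode above 0.02 m).
It also fails if it takes over 48 s, if anything falls off the work surface, if the arm or the gripper's body presses on something with over 40 N, if the wrist force passes 120 N, or if a joint passes its speed limit or range.

## Working session

There is one attempt and no reset: what is moved stays moved. The work goes in short steps, Python scripts to look and compute and a tool call to move; the robot and the scene stay as the last step left them, time stands still between calls to the robot, and variables do not carry over. Pictures are saved under pics/ and viewed, at most 10 in all, crops included, and the job is handed in when it is done.

Besides the shell and the picture viewer there is one more tool, called as a command line: name --pt "numbers of a row" for each row, then --argument value for the rest. servo_tool: Moves the arm, as the interface text tells. Its arguments: {"type":"object","properties":{"plan":{"type":"array","items":{"type":"array","items":{"type":"number"}}},"force":{"type":"number"}},"required":["plan"]}

```bash
mkdir -p pics; ls; python3 - <<'E'
from workcell import bot
import cv2,pickle
s=bot.observe(); print(s)
for n in("top","scene"):
    f=bot.grab_frame(n); cv2.imwrite(f"pics/{n}0.png",f["frame"]); pickle.dump(f,open(f"{n}0.pkl","wb"))
    print(n,f["mtx"],f["R"],f["t"])
E
```

```text
pics
{'clock': 0.0, 'qpos': array([ 1.09976827,  0.52204683, -0.03629341,  1.59993798,  0.02122864,
        1.02110011, -0.11276388]), 'qd': array([-0.00086213,  0.00047178, -0.00079387,  0.0018376 , -0.00081974,
        0.00152849, -0.00033111]), 'joint_efforts': array([-1.47071820e-03, -9.27112985e+01,  1.97878920e+00, -3.69938993e+01,
        1.76957552e-02,  8.20889894e-03, -2.29555587e-05]), 'position': array([ 0.24368744, -0.57520577,  0.23073075]), 'tool_rot': array([-3.14049198e+00,  1.18330258e-04,  4.00838504e-01]), 'force': array([ 0.0655115 , -0.64200784, -0.39533895]), 'moment': array([ 0.01134585, -0.01339348,  0.01414002]), 'finger_force': 0.0, 'grip_width': 0.0853267144417965}
top [[458.05984252   0.         277.41197722]
 [  0.         458.05984252 212.6375529 ]
 [  0.           0.           1.        ]] [[ 0.00168143 -0.9999952  -0.00260134]
 [-0.9864616  -0.00123208 -0.1639878 ]
 [ 0.16398381  0.00284186 -0.98645894]] [0.0236152  0.52893762 1.44336463]
scene [[457.93934649   0.         279.93811116]
 [  0.         457.93934649 204.6548231 ]
 [  0.           0.           1.        ]] [[ 0.73388484  0.67926493 -0.00349227]
 [ 0.57897489 -0.62820265 -0.51975909]
 [-0.35524798  0.37942138 -0.85430574]] [-0.3786692  -0.23178028  1.41951821]
```

View pics/top0.png

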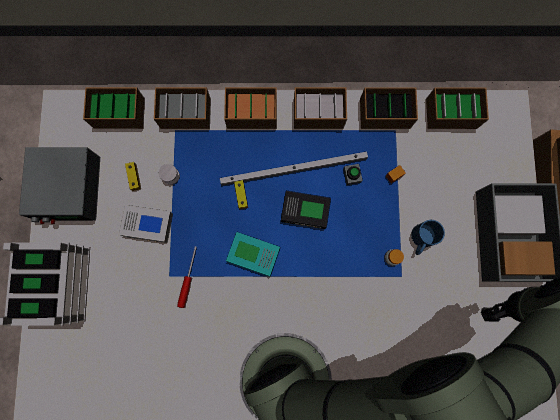

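View pics/scene0.png

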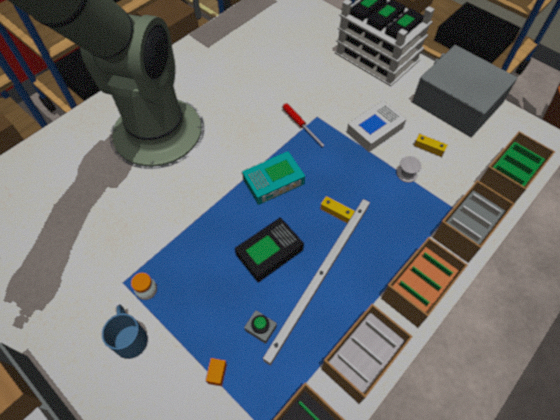

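```bash
cat > h.py <<'E'
import numpy as np,cv2,pickle
def ray(f,uv,z):
    uv=np.atleast_2d(uv).astype(float)
    c=-f["R"].T@f["t"]; d=np.c_[uv,np.ones(len(uv))]@np.linalg.inv(f["mtx"]).T@f["R"]
    return (c+d*((z-c[2])/d[:,2])[:,None])[:,:2]
def proj(f,X):
    p=(np.atleast_2d(X)@f["R"].T+f["t"])@f["mtx"].T; return p[:,:2]/p[:,2:]
E
python3 - <<'E'
import pickle,cv2,numpy as np
from h import *
t=pickle.load(open("top0.pkl","rb"));s=pickle.load(open("scene0.pkl","rb"))
a=cv2.resize(t["frame"][140:280,210:410],None,fx=4,fy=4,interpolation=cv2.INTER_CUBIC)
cv2.imwrite("pics/tc.png",np.clip(a*1.6,0,255).astype(np.uint8))
b=cv2.resize(s["frame"][190:370,220:390],None,fx=3.3,fy=3.3,interpolation=cv2.INTER_CUBIC)
cv2.imwrite("pics/sc.png",np.clip(b*1.5,0,255).astype(np.uint8))
E
```

```text
(no output)
```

View pics/tc.png

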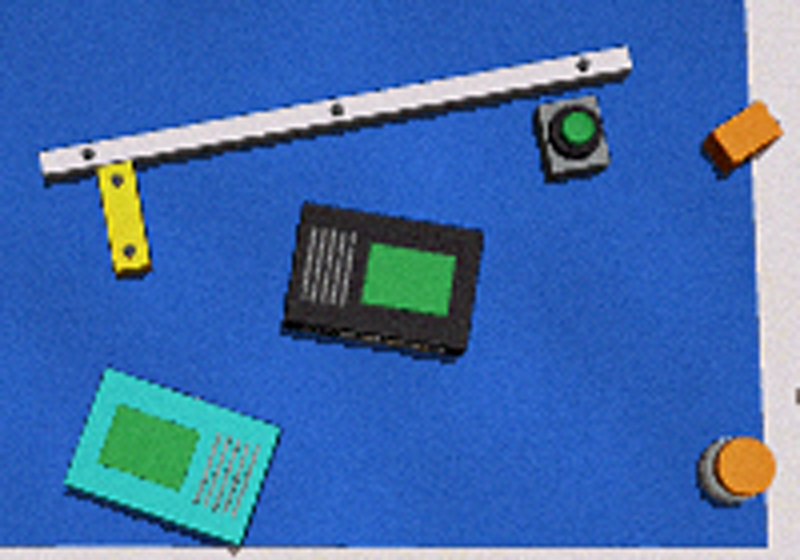

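View pics/sc.png

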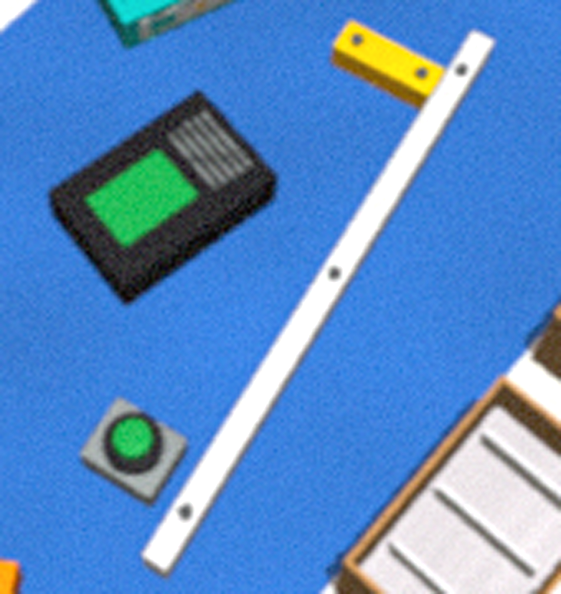

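```bash
cat >> h.py <<'E'
def crop_poly(f,x0,x1,y0,y1,z):
    m=np.zeros(f["frame"].shape[:2],np.uint8)
    p=proj(f,[[x0,y0,z],[x1,y0,z],[x1,y1,z],[x0,y1,z]])
    return cv2.fillPoly(m,[np.round(p).astype(np.int32)],255)
def blobs(f,lo,hi,amin,roi=None):
    h=cv2.cvtColor(f["frame"],cv2.COLOR_BGR2HSV); m=cv2.inRange(h,lo,hi)
    if roi is not None: m&=roi
    cs,_=cv2.findContours(m,cv2.RETR_EXTERNAL,cv2.CHAIN_APPROX_NONE)
    return sorted([c[:,0].astype(float) for c in cs if cv2.contourArea(c)>amin],key=lambda c:-len(c))
def rect(f,c,z):
    """world centre, long-axis yaw (as y axis), sides"""
    w=ray(f,c,z).astype(np.float32)
    (x,y),(a,b),an=cv2.minAreaRect(w*1000)
    an=np.radians(an)
    if a<b: a,b,an=b,a,an+np.pi/2
    an-=np.pi/2; an=(an+np.pi/2)%np.pi-np.pi/2
    return round(x/1000,4),round(y/1000,4),round(an,4),round(a),round(b)
E
python3 - <<'E'
from h import *
for n in("top","scene"):
    f=pickle.load(open(n+"0.pkl","rb"))
    roi=crop_poly(f,.40,.95,-.45,.30,.02)
    print(n,"cam",-f["R"].T@f["t"])
    for nm,lo,hi,z,am in(("white",(0,0,140),(179,70,255),.03,150),("yellow",(22,120,90),(34,255,255),.03,60),("green",(50,90,50),(80,255,255),.044,40),("black",(0,0,0),(179,110,48),.044,800)):
        for c in blobs(f,lo,hi,am,roi): print(nm,rect(f,c,z),c.mean(0).round())
t=pickle.load(open("top0.pkl","rb"));s=pickle.load(open("scene0.pkl","rb"))
a=np.array([[303,205],[483,230]])/4+[210,140]; b=np.array([[50,198],[127,303],[200,92],[275,178]])/3.3+[220,190]
print(ray(t,a,.044),"\n",ray(s,b[[0,2]],.044))
E
```

```text
top cam [0.28504851 0.02016494 1.51062069]
yellow (0.5954, 0.1466, np.float64(-1.3866), 89, 29) [240. 193.]
green (0.5395, -0.0871, np.float64(-0.1662), 70, 51) [312. 210.]
green (0.4171, 0.1216, np.float64(0.0015), 77, 39) [246. 249.]
black (0.5391, -0.0659, np.float64(-0.161), 148, 104) [305. 210.]
scene cam [ 0.91637552 -0.42698383  1.09091023]
white (0.8883, 0.0205, np.float64(-0.0015), 548, 124) [403. 329.]
white (0.6839, -0.0314, np.float64(0.1836), 500, 21) [316. 280.]
white (0.598, -0.4165, np.float64(1.5707), 387, 67) [185. 368.]
white (0.884, -0.1086, np.float64(-0.0022), 154, 95) [366. 352.]
yellow (0.5956, 0.1415, np.float64(-1.374), 88, 32) [337. 208.]
green (0.5384, -0.0886, np.float64(-0.1757), 75, 55) [262. 250.]
green (0.8832, 0.176, np.float64(1.57), 75, 11) [437. 264.]
green (0.8837, 0.1252, np.float64(-1.5589), 77, 9) [426. 278.]
green (0.884, 0.0738, np.float64(-1.5554), 76, 9) [415. 293.]
green (0.8688, -0.2935, np.float64(1.5605), 54, 7) [308. 411.]
green (0.4178, 0.1156, np.float64(-0.1406), 69, 24) [283. 174.]
green (0.663, -0.2283, np.float64(1.5322), 30, 29) [260. 322.]
black (0.5485, -0.0751, np.float64(-0.169), 151, 108) [268. 251.]
[[ 0.5998045  -0.00276437]
 [ 0.57913604 -0.1495513 ]] 
 [[ 0.48891674 -0.13701271]
 [ 0.50997894  0.00929478]]
```

```bash
cat >> h.py <<'E'
from scipy.spatial.transform import Rotation as Ro
RO=np.array([.674,-.033]);RY=.184
def frame(yaw): c,s=np.cos(yaw),np.sin(yaw); return np.array([[c,-s],[s,c]])
def rel(s,xy,z,yaw):
    """shift (cm) and turn (deg) in tool axes from measured pose to xy,z,yaw tool-down"""
    R0=Ro.from_euler("xyz",s["tool_rot"]); R1=Ro.from_euler("xyz",[np.pi,0,yaw])
    d=R0.inv().apply(np.r_[xy,z]-s["position"])*100
    print("shift",d.round(2),"turn",(R0.inv()*R1).as_rotvec(degrees=True).round(2))
E
python3 - <<'E'
from h import *
from workcell import bot
s=bot.observe(); t=pickle.load(open("top0.pkl","rb"))
U=np.array([.543,-.069]);uy=-.155
p=U+frame(uy)@[-.088,-.012]; print(p); rel(s,p,.15,uy); rel(s,p,.015,uy)
print("rail", [rect(t,c,.03) for c in blobs(t,(0,0,95),(179,80,255),150,crop_poly(t,.58,.77,-.3,.23,.03))])
print("teal corner",ray(t,[[280,247.5]],.044))
# button top, two view
for n in("top","scene"):
    f=pickle.load(open(n+"0.pkl","rb"))
    for c in blobs(f,(50,90,50),(80,255,255),20,crop_poly(f,.6,.75,-.3,-.15,.048)): print(n,rect(f,c,.048))
E
```

```text
[ 0.45420242 -0.06727069]
shift [ 39.2  -38.55   8.11] turn [-6.000e-02  2.000e-02  3.184e+01]
shift [ 39.2  -38.54  21.61] turn [-6.000e-02  2.000e-02  3.184e+01]
rail [(0.6854, -0.0294, np.float64(0.1848), 498, 19)]
teal corner [[0.41558922 0.01590457]]
top (0.6655, -0.2286, np.float64(1.5462), 24, 23)
scene (0.664, -0.229, np.float64(1.5322), 30, 29)
```

servo_tool --pt "6 4 -3.9 0.8 0 0 3.2" --pt "6 8 -7.8 1.6 0 0 6.4" --pt "6 12 -11.7 2.4 0 0 9.6" --pt "6 16 -15.6 3.2 0 0 12.8" --pt "6 20 -19.5 4 0 0 16" --pt "6 24 -23.4 4.8 0 0 19.2" --pt "6 28 -27.3 5.6 0 0 22.4" --pt "6 32 -31.2 6.4 0 0 25.6" --pt "6 36 -35.1 7.2 0 0 28.8" --pt "6 39.2 -38.5 8.1 0 0 31.8"

```text
clock: 1.1
position: [0.4349, -0.117, 0.1592]
tool_rot: [-3.142, -0.0, -0.157]
force: [1.0, -1.2, -0.1]
grip_width: 0.0596
finger_force: 0.0
```

servo_tool --pt "6 0 0 0 0 0 0" --pt "6 0 0 0 0 0 0" --pt "6 0 0 0 0 0 0" --pt "6 0 0 0 0 0 0" --pt "6 0 0 0 0 0 0" --pt "6 0 0 0 0 0 0"

```text
clock: 1.7
position: [0.4342, -0.1196, 0.1594]
tool_rot: [3.142, -0.0, -0.156]
force: [0.6, 0.8, -0.6]
grip_width: 0.0599
finger_force: 0.0
```

```bash
python3 - <<'E'
from h import *
from workcell import bot
s=bot.observe();print(s["clock"],s["position"],s["tool_rot"],s["qpos"].round(2),s["grip_width"])
U=np.array([.543,-.069]);uy=-.155
rel(s,U+frame(uy)@[-.088,-.012],.012,uy)
f=bot.grab_frame("scene"); cv2.imwrite("pics/s1.png",f["frame"])
E
```

```text
1.7 [ 0.4341904  -0.11955354  0.15941933] [ 3.14155751e+00 -9.98835010e-05 -1.55603546e-01] [ 0.18  0.36 -0.05  2.11  0.03  0.67 -1.62] 0.059946847069798685
shift [ 1.17 -5.48 14.74] turn [ 0.   -0.01 -0.03]
```

servo_tool --pt "6 0.6 -2.8 1 0 0 0" --pt "6 1.2 -5.5 3 0 0 0" --pt "6 1.2 -5.5 6 0 0 0" --pt "6 1.2 -5.5 9 0 0 0" --pt "6 1.2 -5.5 11 0 0 0" --pt "6 1.2 -5.5 13 0 0 0" --pt "6 1.2 -5.5 14 0 0 0" --pt "6 1.2 -5.5 14.6 0 0 0" --pt "6 1.2 -5.5 14.6 0 0 0" --pt "6 1.2 -5.5 14.6 0 0 0"

```text
clock: 2.75
position: [0.455, -0.0665, 0.014]
tool_rot: [-3.142, -0.001, -0.154]
force: [0.3, 0.0, -1.2]
grip_width: 0.0601
finger_force: 0.0
```

```bash
python3 - <<'E'
from h import *
from workcell import bot
s=bot.observe();print(s["clock"],s["position"],s["tool_rot"],s["force"],s["grip_width"])
f=bot.grab_frame("scene"); a=f["frame"][130:330,190:390]; cv2.imwrite("pics/s1.png",cv2.convertScaleAbs(cv2.resize(a,None,fx=3,fy=3),alpha=1.5))
E
```

```text
2.75 [ 0.45503527 -0.06647771  0.01395267] [-3.14152315e+00 -7.60931515e-04 -1.54429674e-01] [ 0.30578455  0.0119987  -1.20968075] 0.060057347681571574
```

View pics/s1.png

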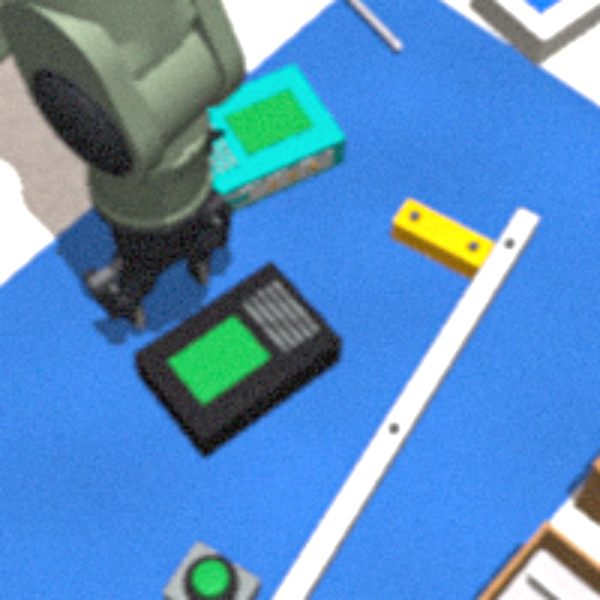

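servo_tool --pt "6 0.47 -0.17 0 0 0 0" --pt "6 0.94 -0.33 0 0 0 0" --pt "6 1.41 -0.5 0 0 0 0" --pt "6 1.89 -0.66 0 0 0 0" --pt "6 2.36 -0.83 0 0 0 0" --pt "6 2.73 -0.96 0 0 0 -1" --pt "6 3.11 -1.1 0 0 0 -2" --pt "6 3.49 -1.23 0 0 0 -3" --pt "6 3.87 -1.36 0 0 0 -4" --pt "6 4.24 -1.49 0 0 0 -5"

```text
clock: 3.8
position: [0.4991, -0.0581, 0.0133]
tool_rot: [-3.142, 0.0, -0.066]
force: [-0.2, 0.0, -0.3]
grip_width: 0.0596
finger_force: 0.7
```

```bash
cat >> h.py <<'E'
def look(bot,tag,n="scene",cols=False):
    s=bot.observe(); f=bot.grab_frame(n)
    print(s["clock"],s["position"].round(4),s["tool_rot"].round(3),s["force"].round(1))
    print("tool in rail",frame(RY).T@(s["position"][:2]-RO)*1000,"yaw rel",s["tool_rot"][2]-RY)
    roi=crop_poly(f,.46,.7,-.19,.14,.044)
    L=blobs(f,(50,90,50),(80,255,255),100,roi)
    for c in L:
        x,y,a,l,w=rect(f,c,.044); a=(a+.8)%(np.pi/2)-.8
        print("label",x,y,a,l,w,"-> unit rail", (frame(RY).T@(np.array([x,y])+frame(a)@OFF-RO)*1000).round(1),"yaw",round(a-RY,3))
    cv2.imwrite(f"pics/{tag}.png",f["frame"]); pickle.dump(f,open(tag+".pkl","wb")); return s
OFF=np.array([0.,.0195])  # label centre -> unit centre in unit axes
E
python3 - <<'E'
from h import *
from workcell import bot
look(bot,"a1"); look(bot,"a2","top")
E
```

```text
3.8 [ 0.4991 -0.0581  0.0133] [-3.142  0.    -0.066] [-0.2  0.  -0.3]
tool in rail [-176.50625806    7.30531317] yaw rel -0.24954502964402608
label 0.5584 -0.0815 -0.10419999999999996 75 55 -> unit rail [-117.    -7.8] yaw -0.288
3.85 [ 0.4998 -0.0579  0.0134] [-3.141e+00 -1.000e-03 -6.400e-02] [ 0.3  0.4 -0.6]
tool in rail [-175.78704148    7.35916478] yaw rel -0.24830952013158486
```

servo_tool --pt "6 0.39 -0.1 0 0 0 -1.2" --pt "6 0.78 -0.2 0 0 0 -2.4" --pt "6 1.16 -0.3 0 0 0 -3.6" --pt "6 1.55 -0.4 0 0 0 -4.8" --pt "6 1.94 -0.5 0 0 0 -6" --pt "6 2.33 -0.6 0 0 0 -7.2" --pt "6 2.71 -0.7 0 0 0 -8.4" --pt "6 3.1 -0.8 0 0 0 -9.6" --pt "6 3.49 -0.9 0 0 0 -10.8" --pt "6 3.88 -1 0 0 0 -12"

```text
clock: 4.9
position: [0.5386, -0.0507, 0.0133]
tool_rot: [-3.142, 0.0, 0.144]
force: [-2.0, -0.9, -0.1]
grip_width: 0.0599
finger_force: 1.0
```

```bash
python3 - <<'E'
from h import *
from workcell import bot
s=look(bot,"b1"); rel(s,RO+frame(RY)@[-.113,.007],.0133,RY)
E
```

```text
4.9 [ 0.5386 -0.0507  0.0133] [-3.142  0.     0.144] [-2.  -0.9 -0.1]
tool in rail [-136.39724619    7.33963372] yaw rel -0.039821830159712024
label 0.6018 -0.0627 0.07989999999999997 76 55 -> unit rail [-74.4   3.4] yaw -0.104
shift [ 2.34 -0.06  0.  ] turn [-0.    0.   -2.28]
```

servo_tool --pt "6 0.4 -0.02 0 0 0 -0.8" --pt "6 0.8 -0.03 0 0 0 -1.6" --pt "6 1.2 -0.04 0 0 0 -2.3" --pt "6 1.5 -0.05 0 0 0 -2.3" --pt "6 1.5 -0.05 0 0 0 -2.3" --pt "6 0.5 0 0 0 0 -2.3" --pt "6 -1.5 0 0 0 0 -2.3" --pt "6 -4 0 0 0 0 -2.3" --pt "6 -6 0 -2 0 0 -2.3" --pt "6 -6 0 -6 0 0 -2.3"

```text
clock: 5.95
position: [0.4741, -0.0597, 0.072]
tool_rot: [-3.141, 0.007, 0.182]
force: [0.6, -0.6, 0.5]
grip_width: 0.06
finger_force: 0.0
```

```bash
python3 - <<'E'
from h import *
from workcell import bot
look(bot,"c1");s=look(bot,"c2","top")
f=pickle.load(open("c1.pkl","rb"))["frame"];g=pickle.load(open("c2.pkl","rb"))["frame"]
a=cv2.resize(f[170:350,220:390],(566,600));b=cv2.resize(g[140:260,210:400],None,fx=3,fy=3)
cv2.imwrite("pics/c3.png",cv2.convertScaleAbs(cv2.resize(a,(560,594)),alpha=1.5))
E
```

```text
5.95 [ 0.4741 -0.0597  0.072 ] [-3.141  0.007  0.182] [ 0.6 -0.6  0.5]
tool in rail [-201.36709915   10.29470291] yaw rel -0.0016883048867824546
label 0.6166 -0.0553 0.15739999999999998 75 55 -> unit rail [-60.    8.1] yaw -0.027
6.0 [ 0.4785 -0.0598  0.0786] [ 3.141e+00 -2.000e-03  1.820e-01] [ 7.3 -2.   9.4]
tool in rail [-197.14480433    9.4656291 ] yaw rel -0.0019519647957436104
label 0.6247 -0.0524 0.1703 72 38 -> unit rail [-51.8   9.4] yaw -0.014
```

View pics/c3.png

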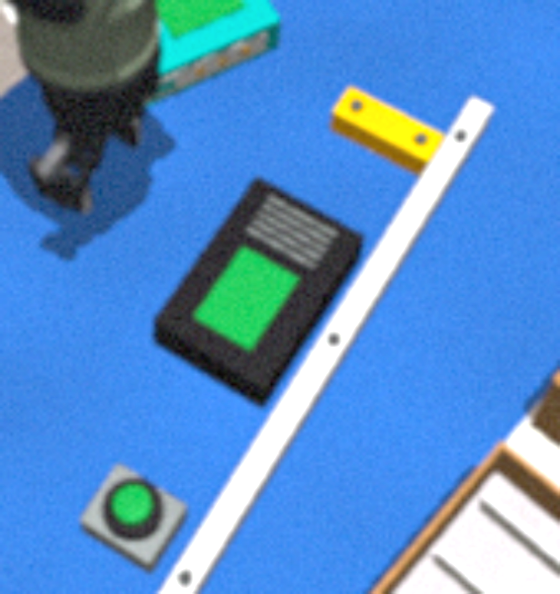

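```bash
python3 - <<'E'
from h import *
from workcell import bot
s=bot.observe(); rel(s,RO+frame(RY)@[-.065,-.105],.12,RY+np.pi/2)
E
```

```text
shift [13.14 11.41 -4.23] turn [  0.27  -0.15 -90.11]
```

servo_tool --pt "6 0 1 -2 0 0 -8" --pt "6 0 3 -4.2 0 0 -16" --pt "6 1 5 -4.2 0 0 -24" --pt "6 2.5 7 -4.2 0 0 -32" --pt "6 4 9 -4.2 0 0 -40" --pt "6 6 11.4 -4.2 0 0 -48" --pt "6 8 11.4 -4.2 0 0 -56" --pt "6 10 11.4 -4.2 0 0 -64" --pt "6 11.5 11.4 -4.2 0 0 -72" --pt "6 13.1 11.4 -4.2 0 0 -80"

```text
clock: 7.05
position: [0.6284, -0.1475, 0.1148]
tool_rot: [-3.141, -0.0, 1.585]
force: [-0.4, 0.6, 1.0]
grip_width: 0.0601
finger_force: 0.0
```

servo_tool --pt "6 0 0 0 0 0 -6" --pt "6 0 0 0 0 0 -10" --pt "6 0 0 0 0 0 -10" --pt "6 0 0 0 0 0 -10"

```text
clock: 7.45
position: [0.628, -0.1476, 0.1151]
tool_rot: [-3.141, -0.0, 1.751]
force: [-0.4, -0.3, -0.5]
grip_width: 0.0597
finger_force: 0.0
```

```bash
python3 - <<'E'
from h import *
from workcell import bot
s=look(bot,"d1","top"); rel(s,RO+frame(RY)@[-.065,-.105],.013,RY+np.pi/2)
E
```

```text
7.45 [ 0.628  -0.1476  0.1151] [-3.141 -0.     1.751] [-0.4 -0.3 -0.5]
tool in rail [ -66.21067218 -104.28183723] yaw rel 1.5670769971524614
label 0.6179 -0.0536 0.1703 72 51 -> unit rail [-58.7   9.5] yaw -0.014
shift [-0.07  0.12 10.21] turn [-0.02 -0.01 -0.21]
```

servo_tool --pt "6 -0.1 0.1 2.5 0 0 0" --pt "6 -0.1 0.1 5 0 0 0" --pt "6 -0.1 0.1 7.5 0 0 0" --pt "6 -0.1 0.1 9 0 0 0" --pt "6 -0.1 0.1 10.1 0 0 0" --pt "6 -0.1 0.1 10.1 0 0 0" --pt "6 0.5 0.1 10.1 0 0 0" --pt "6 1 0.1 10.1 0 0 0" --pt "6 1.5 0.1 10.1 0 0 0" --pt "6 2 0.1 10.1 0 0 0"

```text
clock: 8.5
position: [0.6259, -0.1272, 0.0149]
tool_rot: [3.141, 0.0, 1.754]
force: [0.2, -0.2, 0.4]
grip_width: 0.0597
finger_force: 0.0
```

servo_tool --pt "6 0.4 0 0 0 0 0" --pt "6 0.8 0 0 0 0 0" --pt "6 1.2 0 0 0 0 0" --pt "6 1.6 0 0 0 0 0" --pt "6 2 0 0 0 0 0" --pt "6 2.4 0 0 0 0 0" --pt "6 2.8 0 0 0 0 0" --pt "6 3.2 0 0 0 0 0" --pt "6 3.6 0 0 0 0 0" --pt "6 4 0 0 0 0 0"

```text
clock: 9.5
position: [0.6184, -0.0881, 0.0143]
tool_rot: [-3.142, 0.0, 1.753]
force: [0.6, -3.2, 1.8]
grip_width: 0.0597
finger_force: 1.8
```

```bash
python3 - <<'E'
from h import *
from workcell import bot
s=look(bot,"e1","top")
look(bot,"e2")
E
```

```text
9.5 [ 0.6184 -0.0881  0.0143] [-3.142  0.     1.753] [ 0.6 -3.2  1.8]
tool in rail [-64.74193787 -44.03165008] yaw rel 1.5693491191077713
label 0.6116 -0.0225 0.18599999999999994 69 51 -> unit rail [-59.5  41.2] yaw 0.002
9.55 [ 0.6183 -0.0872  0.0143] [-3.142e+00 -1.000e-03  1.754e+00] [ 0.2 -2.1  1.2]
tool in rail [-64.67013739 -43.08237413] yaw rel 1.5701408678967963
label 0.627 -0.0155 0.32430000000000003 66 25 -> unit rail [-45.7  45.1] yaw 0.14
```

servo_tool --pt "6 0.4 0 0 0 0 0" --pt "6 0.8 0 0 0 0 0" --pt "6 1.2 0 0 0 0 0" --pt "6 1.6 0 0 0 0 0" --pt "6 2 0 0 0 0 0" --pt "6 2.4 0 0 0 0 0" --pt "6 2.8 0 0 0 0 0" --pt "6 3.2 0 0 0 0 0" --pt "6 3.6 0 0 0 0 0" --pt "6 4 0 0 0 0 0"

```text
clock: 10.6
position: [0.6112, -0.0487, 0.0144]
tool_rot: [3.142, -0.0, 1.753]
force: [0.5, -2.0, -0.6]
grip_width: 0.0599
finger_force: 0.8
```

servo_tool --pt "6 0.3 0 0 0 0 0" --pt "6 0.6 0 0 0 0 0" --pt "6 0.9 0 0 0 0 0" --pt "6 1.1 0 0 0 0 0"

```text
clock: 11.0
position: [0.6092, -0.038, 0.0144]
tool_rot: [3.142, -0.0, 1.753]
force: [0.7, -1.5, -0.4]
grip_width: 0.0602
finger_force: 0.9
```

```bash
python3 - <<'E'
from h import *
from workcell import bot
s=look(bot,"f1","top")
E
```

```text
11.0 [ 0.6092 -0.038   0.0144] [ 3.142 -0.     1.753] [ 0.7 -1.5 -0.4]
tool in rail [-64.63297206   6.95856689] yaw rel 1.5694224071707963
label 0.6034 0.0283 0.18530000000000002 69 49 -> unit rail [-58.2  92.7] yaw 0.001
```

servo_tool --pt "6 0.2 0 0 0 0 0" --pt "6 0.4 0 0 0 0 0" --pt "6 0.5 0 0 0 0 0"

```text
clock: 11.35
position: [0.6083, -0.0332, 0.0144]
tool_rot: [3.142, -0.0, 1.753]
force: [0.4, -1.9, 0.0]
grip_width: 0.0599
finger_force: 1.1
```

servo_tool --pt "6 0.1 0 0 0 0 0" --pt "6 0.2 0 0 0 0 0"

```text
clock: 11.55
position: [0.608, -0.0314, 0.0144]
tool_rot: [3.142, 0.0, 1.753]
force: [0.3, -2.1, 0.4]
grip_width: 0.06
finger_force: 1.1
```

servo_tool --pt "6 0.1 0 0 0 0 0" --pt "6 0.15 0 0 0 0 0"

```text
clock: 11.75
position: [0.6077, -0.0299, 0.0144]
tool_rot: [3.142, 0.0, 1.753]
force: [0.7, -1.5, -0.0]
grip_width: 0.0599
finger_force: 1.2
```

```bash
python3 - <<'E'
from h import *
from workcell import bot
s=look(bot,"g1","top")
E
```

```text
11.75 [ 0.6077 -0.0299  0.0144] [3.142 0.    1.753] [ 0.7 -1.5 -0. ]
tool in rail [-64.60128358  15.22469243] yaw rel 1.569398217961625
label 0.6017 0.0368 0.2125999999999999 69 50 -> unit rail [-58.9 101.3] yaw 0.029
```

servo_tool --pt "6 0.1 0 0 0 0 0" --pt "6 0.1 0 0 0 0 0"

```text
clock: 12.0
position: [0.6076, -0.0292, 0.0144]
tool_rot: [3.142, 0.0, 1.753]
force: [0.5, -3.3, 1.2]
grip_width: 0.0597
finger_force: 2.0
```

servo_tool --pt "6 0.1 0 0 0 0 0" --pt "6 0.1 0 0 0 0 0"

```text
clock: 12.2
position: [0.6075, -0.0292, 0.0144]
tool_rot: [-3.142, 0.001, 1.753]
force: [2.8, -9.4, -0.4]
grip_width: 0.06
finger_force: 4.4
```

```bash
python3 - <<'E'
from h import *
from workcell import bot
s=look(bot,"g2","top"); f=pickle.load(open("g2.pkl","rb"))["frame"]
cv2.imwrite("pics/g3.png",cv2.convertScaleAbs(cv2.resize(f[150:240,210:330],None,fx=6,fy=6,interpolation=cv2.INTER_CUBIC),alpha=1.8))
E
```

```text
12.2 [ 0.6075 -0.0292  0.0144] [-3.142e+00  1.000e-03  1.753e+00] [ 2.8 -9.4 -0.4]
tool in rail [-64.66398316  15.92245682] yaw rel 1.5686836829395399
label 0.6017 0.0372 0.2125999999999999 69 50 -> unit rail [-58.8 101.7] yaw 0.029
```

View pics/g3.png

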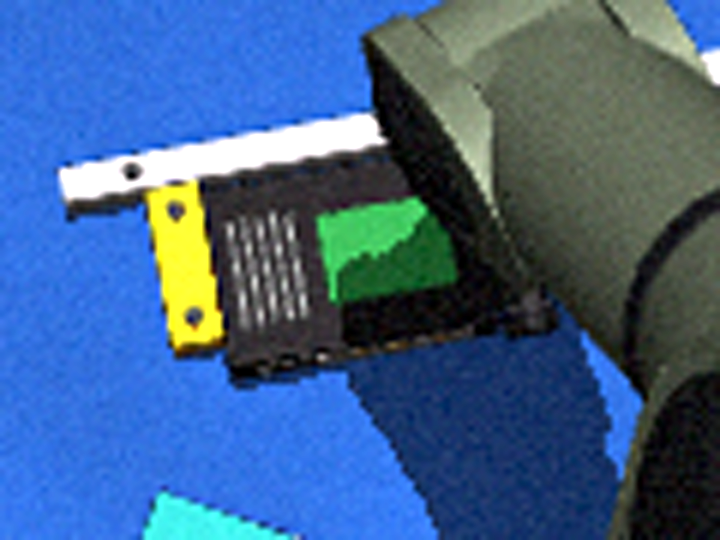

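```bash
python3 - <<'E'
from h import *
from workcell import bot
s=bot.observe(); rel(s,RO+frame(RY)@[-.14,.095],.10,RY)
E
```

```text
shift [ 7.88 -7.55 -8.57] turn [6.000e-02 6.000e-02 8.988e+01]
```

servo_tool --pt "6 -1 0 0 0 0 0" --pt "6 -3 0 0 0 0 0" --pt "6 -3 0 -4 0 0 0" --pt "6 -3 0 -8.5 0 0 8" --pt "6 -2 2 -8.5 0 0 16" --pt "6 0 5 -8.5 0 0 24" --pt "6 3 7.5 -8.5 0 0 32" --pt "6 6 7.5 -8.5 0 0 40" --pt "6 7.9 7.5 -8.5 0 0 48" --pt "6 7.9 7.5 -8.5 0 0 56"

```text
clock: 13.25
position: [0.666, 0.0675, 0.0992]
tool_rot: [-3.139, -0.001, 0.775]
force: [0.0, -0.2, -0.3]
grip_width: 0.0606
finger_force: 0.0
```

servo_tool --pt "6 0 0 0 0 0 8" --pt "6 0 0 0 0 0 16" --pt "6 0 0 0 0 0 24" --pt "6 0 0 0 0 0 32" --pt "6 0 0 0 0 0 34" --pt "6 0 0 0 0 0 34"

```text
clock: 13.85
position: [0.6667, 0.0635, 0.0992]
tool_rot: [-3.141, 0.0, 0.185]
force: [0.2, -0.8, 0.2]
grip_width: 0.06
finger_force: 0.0
```

```bash
python3 - <<'E'
from h import *
from workcell import bot
s=look(bot,"i1"); rel(s,RO+frame(RY)@[-.14,.095],.014,RY)
E
```

```text
13.85 [0.6667 0.0635 0.0992] [-3.141  0.     0.185] [ 0.2 -0.8  0.2]
tool in rail [10.44036439 96.24146809] yaw rel 0.0011115228783679654
label 0.5998 0.0331 0.1835 74 54 -> unit rail [-60.8  98.1] yaw -0.001
shift [-15.04   0.11   8.53] turn [-0.01  0.01  0.06]
```

I sent that sideways move before reading the computed sign, so the tool went over the rail instead of in front of the unit. It was 10 cm up and touched nothing. I'll bring it back at that height and then descend.

servo_tool --pt "6 -4 0 0 0 0 0" --pt "6 -8 0 0 0 0 0" --pt "6 -12 0 0 0 0 0" --pt "6 -15 0.1 0 0 0 0" --pt "6 -15 0.1 0 0 0 0" --pt "6 -15 0.1 3 0 0 0" --pt "6 -15 0.1 6 0 0 0" --pt "6 -15 0.1 8.5 0 0 0" --pt "6 -15 0.1 8.5 0 0 0" --pt "6 -14 0.1 8.5 0 0 0"

```text
clock: 14.9
position: [0.529, 0.0369, 0.0146]
tool_rot: [-3.141, 0.001, 0.184]
force: [0.7, -1.2, -0.2]
grip_width: 0.0602
finger_force: 0.0
```

servo_tool --pt "6 0.3 0 0 0 0 0" --pt "6 0.6 0 0 0 0 0" --pt "6 0.9 0 0 0 0 0" --pt "6 1.2 0 0 0 0 0"

```text
clock: 15.3
position: [0.541, 0.039, 0.0148]
tool_rot: [3.141, 0.0, 0.183]
force: [-2.9, -1.6, 2.5]
grip_width: 0.0599
finger_force: 1.7
```

```bash
python3 - <<'E'
from h import *
from workcell import bot
s=look(bot,"j1")
E
```

```text
15.3 [0.541  0.039  0.0148] [3.141 0.    0.183] [-2.9 -1.6  2.5]
tool in rail [-117.54688521   95.13800998] yaw rel -0.001347980259291559
label 0.6029 0.0346 0.19500000000000006 75 56 -> unit rail [-57.7  99. ] yaw 0.011
```

In contact, with about 7 mm left to the rail; now slow steps.

servo_tool --pt "6 0.15 0 0 0 0 0" --pt "6 0.3 0 0 0 0 0" --pt "6 0.4 0 0 0 0 0"

```text
clock: 15.65
position: [0.5449, 0.0398, 0.0143]
tool_rot: [3.142, 0.0, 0.183]
force: [-3.8, -0.8, 2.5]
grip_width: 0.0599
finger_force: 1.8
```

servo_tool --pt "6 0.1 0 0 0 0 0" --pt "6 0.15 0 0 0 0 0"

```text
clock: 15.85
position: [0.5465, 0.0401, 0.0143]
tool_rot: [3.142, 0.0, 0.183]
force: [-3.0, -1.0, 2.4]
grip_width: 0.0601
finger_force: 1.8
```

servo_tool --pt "6 0.1 0 0 0 0 0" --pt "6 0.1 0 0 0 0 0"

```text
clock: 16.05
position: [0.5477, 0.0403, 0.0143]
tool_rot: [3.142, -0.0, 0.183]
force: [-1.6, -0.9, 0.1]
grip_width: 0.06
finger_force: 0.9
```

servo_tool --pt "6 0.1 0 0 0 0 0" --pt "6 0.1 0 0 0 0 0"

```text
clock: 16.25
position: [0.5484, 0.0405, 0.0143]
tool_rot: [3.142, 0.0, 0.183]
force: [-2.9, -1.6, 0.9]
grip_width: 0.06
finger_force: 1.6
```

```bash
python3 - <<'E'
from h import *
from workcell import bot
s=look(bot,"k1")
E
```

```text
16.25 [0.5484 0.0405 0.0143] [3.142 0.    0.183] [-2.9 -1.6  0.9]
tool in rail [-110.02411852   95.19638746] yaw rel -0.0013758571047524648
label 0.6101 0.036 0.19110000000000005 75 55 -> unit rail [-50.3  99. ] yaw 0.007
```

servo_tool --pt "6 0.1 0 0 0 0 0" --pt "6 0.1 0 0 0 0 0"

```text
clock: 16.5
position: [0.5485, 0.0404, 0.0142]
tool_rot: [3.141, 0.002, 0.183]
force: [-9.2, -1.5, 5.2]
grip_width: 0.06
finger_force: 4.4
```

servo_tool --pt "6 0.1 0 0 0 0 0" --pt "6 0.1 0 0 0 0 0"

```text
clock: 16.7
position: [0.5485, 0.0404, 0.0141]
tool_rot: [3.141, 0.004, 0.183]
force: [-13.3, -2.4, 8.0]
grip_width: 0.0601
finger_force: 7.0
```

servo_tool --pt "6 0.1 0 0 0 0 0" --pt "6 0.1 0 0 0 0 0"

```text
clock: 16.9
position: [0.5485, 0.0404, 0.0139]
tool_rot: [3.141, 0.006, 0.183]
force: [-18.1, -2.6, 12.7]
grip_width: 0.0596
finger_force: 9.8
```

servo_tool --pt "6 -0.5 0 0 0 0 0" --pt "6 -2.5 0 0 0 0 0" --pt "6 -4 0 -1 0 0 0" --pt "6 -4 0 -5 0 0 0" --pt "6 -4 0 -9.5 0 0 0" --pt "6 -4 4 -9.5 0 0 0" --pt "6 -4 8 -9.5 0 0 0" --pt "6 -4 12 -9.5 0 0 0" --pt "6 -4 16 -9.5 0 0 0" --pt "6 -4 20 -9.5 0 0 0"

```text
clock: 17.9
position: [0.5491, -0.1646, 0.1097]
tool_rot: [3.141, -0.002, 0.183]
force: [-0.4, 0.1, 0.5]
grip_width: 0.06
finger_force: 0.0
```

```bash
python3 - <<'E'
from h import *
from workcell import bot
look(bot,"l1");s=look(bot,"l2","top")
f=pickle.load(open("l1.pkl","rb"))["frame"];g=pickle.load(open("l2.pkl","rb"))["frame"]
a=cv2.resize(f[190:290,260:390],(520,400),interpolation=cv2.INTER_CUBIC)[:, :520]
b=cv2.resize(g[160:230,210:310],(280,196),interpolation=cv2.INTER_CUBIC)
c=np.zeros((596,520,3),np.uint8); c[:400]=a; c[400:,:280]=b
cv2.imwrite("pics/l3.png",cv2.convertScaleAbs(c,alpha=1.8))
rel(s,RO+frame(RY)@[-.065,-.03],.10,RY+np.pi/2)
E
```

```text
17.9 [ 0.5491 -0.1646  0.1097] [ 3.141e+00 -2.000e-03  1.830e-01] [-0.4  0.1  0.5]
tool in rail [-146.90084226 -106.528758  ] yaw rel -0.001404882200556401
label 0.6106 0.036 0.17159999999999997 75 55 -> unit rail [-49.5  98.9] yaw -0.012
17.95 [ 0.5492 -0.1721  0.1096] [ 3.138e+00 -1.000e-03  1.770e-01] [-4.6 -8.5 -0.6]
tool in rail [-148.15272279 -113.90230454] yaw rel -0.007449180308841508
label 0.6119 0.0377 0.1855 72 52 -> unit rail [-48.1 100.4] yaw 0.002
shift [ 8.25 -8.46  0.94] turn [  0.24   0.12 -90.43]
```

View pics/l3.png

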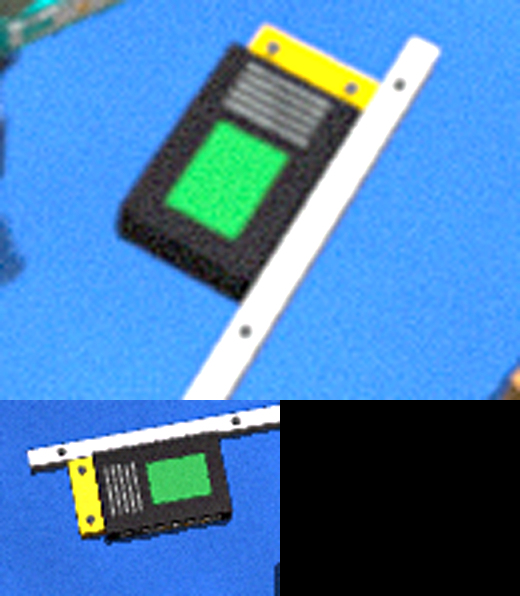

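The crop shows the unit flush against both the rail and the stop, with no visible gap: unit at about rail (-49, 100) mm, yaw about 0. Next is the button.

```bash
python3 - <<'E'
from h import *
from workcell import bot
s=bot.observe(); rel(s,[.665,-.229],.09,RY)
for n in("l1","l2"):
    f=pickle.load(open(n+".pkl","rb"))
    for c in blobs(f,(50,90,50),(80,255,255),20,crop_poly(f,.6,.75,-.3,-.15,.048)): print(rect(f,c,.048))
E
```

```text
shift [10.39  7.94  1.98] turn [ 0.16 -0.07 -0.46]
(0.664, -0.229, np.float64(1.2174), 31, 30)
```

servo_tool --pt "0 2 2 0 0 0 0" --pt "0 4.5 4 0 0 0 0" --pt "0 7 6 0 0 0 0" --pt "0 9 7.5 0 0 0 0" --pt "0 10.4 7.9 0.5 0 0 0" --pt "0 10.4 7.9 1.2 0 0 0" --pt "0 10.4 7.9 2 0 0 0" --pt "0 10.4 7.9 2 0 0 0" --pt "0 10.4 7.9 2 0 0 0"

```text
clock: 18.9
position: [0.6645, -0.2216, 0.0894]
tool_rot: [-3.141, 0.0, 0.183]
force: [0.3, 0.4, 0.8]
grip_width: 0.0004
finger_force: 0.0
```

```bash
python3 - <<'E'
from h import *
from workcell import bot
s=look(bot,"m1"); rel(s,[.665,-.229],.05,RY); print(s["grip_width"])
f=pickle.load(open("m1.pkl","rb"))["frame"]
cv2.imwrite("pics/m2.png",cv2.convertScaleAbs(cv2.resize(f[240:370,190:330],None,fx=4,fy=4,interpolation=cv2.INTER_CUBIC),alpha=1.6))
E
```

```text
18.9 [ 0.6645 -0.2216  0.0894] [-3.141  0.     0.183] [0.3 0.4 0.8]
tool in rail [ -43.87742414 -183.65070776] yaw rel -0.0013756394283475637
label 0.6105 0.0361 0.18679999999999997 75 55 -> unit rail [-49.8  99.1] yaw 0.003
shift [-0.08  0.74  3.94] turn [-0.01  0.02 -0.08]
0.0004052639965693692
```

View pics/m2.png

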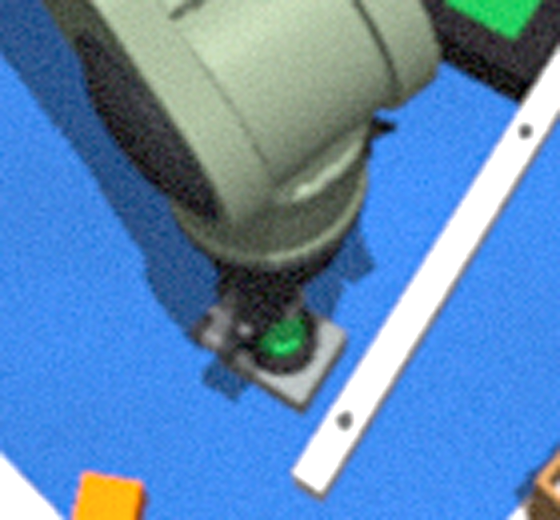

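servo_tool --pt "0 0 0.7 0 0 0 0" --pt "0 0 0.7 1 0 0 0" --pt "0 0 0.7 2.5 0 0 0" --pt "0 0 0.7 3.7 0 0 0" --pt "0 0 0.7 4.2 0 0 0" --pt "0 0 0.7 4.5 0 0 0" --pt "0 0 0.7 4.5 0 0 0"

```text
clock: 19.65
position: [0.6657, -0.2284, 0.0456]
tool_rot: [-3.141, 0.001, 0.182]
force: [-14.6, 3.3, 29.0]
grip_width: -0.0001
finger_force: 14.5
```

servo_tool --pt "0 0 0 0.1 0 0 0" --pt "0 0 0 0.2 0 0 0" --pt "0 0 0 0.2 0 0 0"

```text
clock: 19.95
position: [0.6658, -0.2285, 0.0452]
tool_rot: [3.142, 0.001, 0.182]
force: [-23.0, 7.0, 50.9]
grip_width: 0.0002
finger_force: 25.4
```

servo_tool --pt "0 0 0 -0.25 0 0 0" --pt "0 0 0 -0.25 0 0 0" --pt "0 0 0 -0.25 0 0 0"

```text
clock: 20.25
position: [0.6662, -0.2285, 0.0458]
tool_rot: [3.142, 0.0, 0.183]
force: [-7.9, 1.6, 22.1]
grip_width: -0.0
finger_force: 10.7
```

servo_tool --pt "0 0 0 -0.2 0 0 0" --pt "0 0 0 -0.2 0 0 0"

```text
clock: 20.45
position: [0.6662, -0.2284, 0.0468]
tool_rot: [-3.141, 0.0, 0.183]
force: [-0.4, 0.6, 1.6]
grip_width: 0.0001
finger_force: 1.7
```

servo_tool --pt "0 0 0 -0.2 0 0 0" --pt "0 0 0 -0.2 0 0 0"

```text
clock: 20.65
position: [0.6663, -0.2285, 0.0488]
tool_rot: [-3.141, 0.0, 0.183]
force: [-0.6, 0.2, 1.1]
grip_width: -0.0
finger_force: 1.3
```

servo_tool --pt "0 0 0 -0.2 0 0 0" --pt "0 0 0 -0.2 0 0 0"

```text
clock: 20.85
position: [0.6663, -0.2285, 0.0509]
tool_rot: [-3.142, -0.0, 0.183]
force: [0.2, 0.5, 1.1]
grip_width: 0.0001
finger_force: 0.8
```

Finger force fell steadily (1.7, 1.3, 0.8 N) as the tool rose from the hard stop at 46 mm. That is the button spring over its full travel, so the button did bottom out. Now I'll lift clear.

servo_tool --pt "0 0 0 -1 0 0 0" --pt "0 0 0 -4 0 0 0" --pt "0 0 0 -8 0 0 0" --pt "0 -3 0 -12 0 0 0" --pt "0 -7 2 -14 0 0 0" --pt "0 -11 4 -14 0 0 0" --pt "0 -14 6 -14 0 0 0" --pt "0 -14 6 -14 0 0 0" --pt "0 -14 6 -14 0 0 0"

```text
clock: 21.75
position: [0.5391, -0.3136, 0.1916]
tool_rot: [3.141, -0.001, 0.181]
force: [0.1, 0.1, -0.4]
grip_width: 0.0002
finger_force: 0.0
```

```bash
python3 - <<'E'
from h import *
from workcell import bot
look(bot,"n1");look(bot,"n2","top")
f=pickle.load(open("n1.pkl","rb"))["frame"]
cv2.imwrite("pics/n3.png",cv2.convertScaleAbs(cv2.resize(f[150:390,150:430],None,fx=2.4,fy=2.4,interpolation=cv2.INTER_CUBIC),alpha=1.5))
E
```

```text
21.75 [ 0.5391 -0.3136  0.1916] [ 3.141e+00 -1.000e-03  1.810e-01] [ 0.1  0.1 -0.4]
tool in rail [-183.9283889  -251.23576091] yaw rel -0.0029516916099468493
label 0.6106 0.0361 0.19100000000000006 75 55 -> unit rail [-49.8  99. ] yaw 0.007
21.8 [ 0.5399 -0.3126  0.1913] [-3.142e+00 -1.000e-03  1.830e-01] [1.4 0.3 0.3]
tool in rail [-182.97567167 -250.36531573] yaw rel -0.001216677740425498
label 0.6119 0.0377 0.1855 72 52 -> unit rail [-48.1 100.4] yaw 0.002
```

View pics/n3.png

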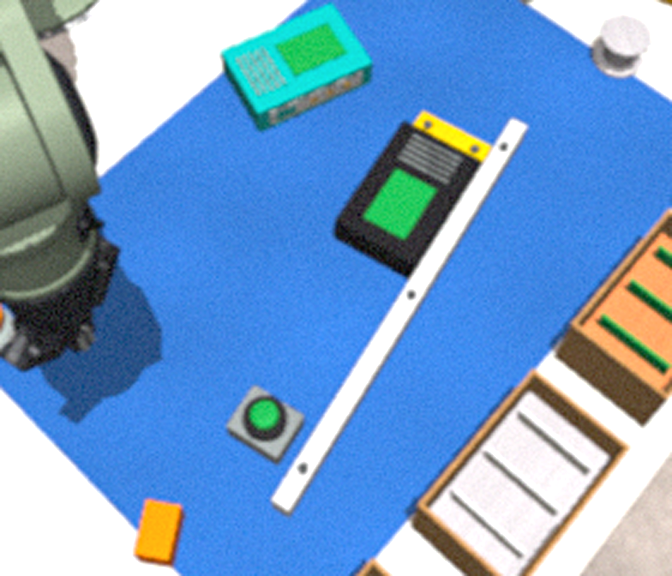

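The unit is seated in the corner, the button is up, the arm is clear (tip about 19 cm up), and nothing else has moved.

```bash
python3 -c "
from workcell import bot
print(bot.job_done())"
```

```text
the job is handed in; nothing more can be done
None
```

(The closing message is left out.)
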